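# Open the hasped knife chest

### The job

Open the wooden knife chest for the day's cooking; it is the one with the steel hasp, not the bread box with the knob. Flip the hasp up off its staple and swing it right over towards the front until it hangs down clear of the lid, and only then raise the lid by its steel lift tab to at least 60 degrees and let go, so that it stays open by itself.

Things in the scene. Friction and masses are not known exactly. Their poses are not given: they have to be found in the camera images.
- hasp (a joint): Steel hasp of the knife chest (fixed; 170 deep, 280 wide, 112 mm high with lid; front to the robot, yaw within 0.25), hinged at its top front edge, left of centre seen from the robot. Rad: 0 = back over the lid, on the staple; pi/2 = upright; grows as it swings over to the front; 4.2 = hanging there. Loose: let go past 1.9 it falls over by itself, before 1.2 it falls back. Needs under 1.5 N.
- hasp_roll (a point): Centre of the roll at the hasp's free end, to grip or hook: steel bar 14 mm thick, 34 mm long, ends free for 35 mm beside, parallel to the chest's front; at the start 28 mm above the lid's top, 140 above the table. Hinge axis, in this point's frame: along y through x = -78, z = -26 mm. Axes turn with the hasp; at the start x points from the chest's front to its back, y left along the roll, z up.
- lid (a joint): Wooden lid of the knife chest, about 0.45 kg, hinged along the chest's back top edge, opening upward. Rad: 0 = closed (start), 1.57 = upright, stop at 1.7. The hinge is stiff: the lid stays where it is left and takes 3 to 7 N at the lift tab to raise.
- lid_tab (a point): Centre of the roll at the end of the lid's lift tab, to grip or hook: steel bar 14 mm thick, 34 mm long, ends free, parallel to the front, 35 mm ahead of the front wall, 113.5 above the table when closed, 135 mm right of the hasp; open air below. Hinge axis, in this point's frame: along y through x = +205, z = -13.5 mm. Axes turn with the lid; closed: x front to back, y left along the roll, z up.

How it is judged:
By the outcome, as a careful person would: the job done as asked, in the order asked, and still so for the second after the job is handed in, with the robot touching nothing.
It also fails if it takes over 54 s, if anything falls off the work surface, if the arm or the gripper's body presses on something with over 40 N, if the wrist force passes 120 N, or if a joint passes its speed limit or range.

### The arm

A 6-joint arm with a two-finger parallel gripper is mounted at the origin on the work surface. World frame = base frame: x ahead of the robot, y to its left, z up, the work surface at z = 0. Lengths are in m, angles in degrees, forces in N, time in s.
With the tool pointing down it reaches from about 0.375 to 0.75 m from the base axis. Payload 9 kg.
Tool frame: the origin (TCP) lies where the fingers leave the gripper's body, on its centre line; the fingertips stand 73 mm ahead of it and the grasp point (between the pads) lies 54 mm ahead of it (robot.tip_reach is the distance from the TCP to the fingertips, in m); z points along the fingers, y is the direction in which the jaws open and shut (so a half turn about z gives the same grasp; the last joint's range is limited). The gripper opens to 85 mm and grips with 20 to 120 N. Pads are 22 mm wide; open, the fingers measure 114 mm over their backs; the gripper's body (76 mm by 85 mm) begins 54 mm behind the grasp point. The pads swing forward as they close: fully open they stand 13 mm farther back than shut.
Start: joints at [-82.489, 5.964, 5.575, 89.605, 0, 77.527], TCP at [0.205, -0.564, 0.304] pointing down, gripper open.
Joint ranges: [-171.21, 171.21], [-48.23, 106.86], [-62.78, 66.21], [-105.2, 120.99], [-86.42, 89.51], [-180, 180]. Speed limits (degrees/s): [127.2, 127.2, 147.25, 180, 180, 180].

### API

Orientations are given as [roll, pitch, yaw] about the fixed x, y, z axes, in that order (R = Rz(yaw) Ry(pitch) Rx(roll)).
In Python, from plant import robot gives the robot as it stands. Calls block until the motion is done:
- robot.move_pose(position, orientation): joint-space move of the TCP to a pose.
- robot.line_to(position, vel=0.15, rotation=None, guard=None): straight line of the TCP; rotation=None keeps the orientation; vel is the mean speed in m/s. With guard (N) it stops when the force on the tool has changed by that much, and returns True; else False.
- robot.goto_joints(angles): joint-space move.
- robot.set_gripper(opening): finger opening in m; the grip force is fixed at half the most; returns when the fingers have stopped.
- robot.pause(seconds).
- robot.ik(position, orientation): joint angles nearest the present ones, or None.
- robot.observe(): the state.
- robot.grab_frame(name): name is "scene" or "top"; returns the picture (400x640x3 uint8, blue, green, red); there is no depth.
- robot.get_calibration(name): a dict with "vertical_fov" (degrees; the focal length in pixels is half the picture's height over the tangent of half this angle, whatever the lens; pixels are square), "cx", "cy" (the principal point, pixels), "k1" (the pictures are not rectified: a ray, as slopes to the right and down, at radius r is drawn at 1 + k1 r^2 times it, then the intrinsics apply), "rvec" (rotation vector, rad) and "tvec" (3), from world to camera coordinates, as OpenCV has them. Camera axes: x right, y down, z forward; pixel columns grow to the right and rows downward; lengths in m; the calibration is good to about 2 mm. A picture is of the moment at which its call begins. get_calibration takes no time and is no camera call.
A pose or a line that the arm cannot do raises robot.IKError and nothing moves.
- robot.job_done(): hands the job in, once; it reports no verdict.
The state is a dict: "time": time; "q": joint angles; "qvel": joint speeds; "joint_torque": joint torques, N m; "tool_pos": TCP position; "tcp_rot": TCP orientation; "ft_force": force on the tool from outside, world axes, zero at the start; "torque": the same for the moment, N m; "gripper_width": finger opening in m.
Only numpy, scipy, OpenCV 4.12 (cv2) and the standard library are available. Lean on these libraries where they do the work, as an engineer would, in place of code of your own. Each camera call takes 0.05 s, during which the arm holds its last target. There are 200 camera calls.

## Working session

There is one attempt and no reset: what is moved stays moved. The work goes in short steps, each a Python script; the robot and the scene stay as the last script left them, time stands still between calls to the robot, and variables do not carry over. Pictures are saved under pics/ and viewed, about 8 in all and at most 12, crops included, and the job is handed in when it is done.

```bash
mkdir -p pics; ls; python3 - <<'E'
from plant import robot
import cv2
for n in("scene","top"):
    cv2.imwrite(f"pics/{n}0.png",robot.grab_frame(n)); print(robot.get_calibration(n))
o=robot.observe(); print(o['time'],o['tool_pos'],o['tcp_rot'])
E
```

```text
pics
{'vertical_fov': 54.65363754306274, 'cx': 318.0839255167038, 'cy': 200.3602737735346, 'k1': -0.0896360728759009, 'rvec': array([ 0.7137228 ,  2.80340037, -0.81289416]), 'tvec': array([ 0.5206237 , -0.15100751,  1.19968448])}
{'vertical_fov': 52.97934360869098, 'cx': 323.6543117328701, 'cy': 198.76703380989636, 'k1': -0.0618680976971365, 'rvec': array([ 2.10953563, -2.16105036,  0.21545895]), 'tvec': array([-0.00443244,  0.63092108,  1.03453292])}
0.1 [ 0.20504135 -0.56365322  0.30322069] [-1.79934030e+02 -1.56825826e-02  1.99807130e+01]
```

View pics/scene0.png

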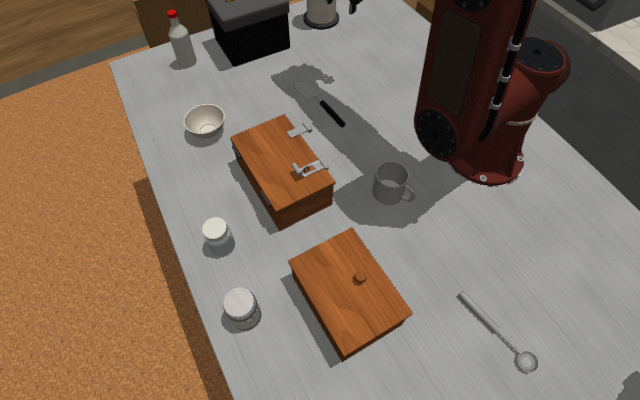

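View pics/top0.png

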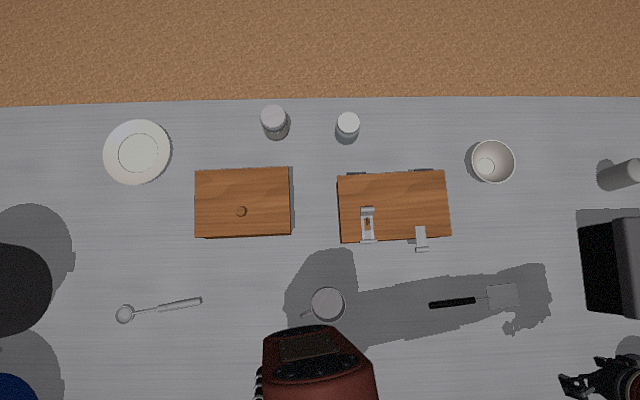

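The scene view shows the knife chest at about (283,170), with its hasp near (312,168) and its tab near (301,130). In the top view the chest spans (338–450, 170–243), the hasp roll is near (368,209) and the tab roll near (421,250). A mug stands in front at (328,303). Next I'll zoom in and mask.

```bash
cat >h.py <<'E'
import numpy as np, cv2
from plant import robot
def cam(n):
    c=robot.get_calibration(n); f=200/np.tan(np.radians(c['vertical_fov']/2))
    return c,f,cv2.Rodrigues(c['rvec'])[0],np.array(c['tvec'])
def ray(n,u,v):
    c,f,R,t=cam(n); d=np.array([(u-c['cx'])/f,(v-c['cy'])/f]); s=d.copy()
    for _ in range(20): s=d/(1+c['k1']*(s@s))
    return -R.T@t, R.T@np.array([*s,1])
def onz(n,u,v,z):
    o,d=ray(n,u,v); return o+d*(z-o[2])/d[2]
def proj(n,P):
    c,f,R,t=cam(n); p=R@np.asarray(P)+t; s=p[:2]/p[2]; s=s*(1+c['k1']*(s@s)); return s*f+[c['cx'],c['cy']]
E
python3 - <<'E'
from h import *
a=cv2.imread('pics/top0.png');b=cv2.imread('pics/scene0.png')
A=cv2.resize(a[160:265,330:460],None,fx=4.5,fy=4.5,interpolation=cv2.INTER_CUBIC)
B=cv2.resize(b[110:190,275:345],None,fx=4,fy=4,interpolation=cv2.INTER_CUBIC)
w=np.zeros((600,585+280,3),np.uint8);w[:A.shape[0],:A.shape[1]]=A;w[:B.shape[0],585:865]=B
cv2.imwrite('pics/z1.png',cv2.resize(w,(800,555)))
# wood mask in top -> lid rectangle
hsv=cv2.cvtColor(a,cv2.COLOR_BGR2HSV); m=((hsv[...,1]>110)).astype(np.uint8)
m[:150]=0;m[265:]=0;m[:,:320]=0;m[:,470:]=0
cs=max(cv2.findContours(m,0,2)[0],key=cv2.contourArea); r=cv2.minAreaRect(cs);print(r)
bp=np.array([onz('top',*p,.112) for p in cv2.boxPoints(r)]);print(bp.round(3),np.linalg.norm(np.diff(bp,axis=0),axis=1))
# grey bright in the lid
g=((hsv[...,1]<60)).astype(np.uint8); g2=g.copy(); g2[:]=0; g2[195:242,345:400]=g[195:242,345:400]
n,l,s,c=cv2.connectedComponentsWithStats(g2)
for i in range(1,n):
  if s[i,4]>20: print(s[i],c[i])
E
```

```text
((393.4728088378906, 205.60533142089844), (68.21727752685547, 110.87455749511719), 86.05481719970703)
[[ 0.682 -0.052  0.112]
 [ 0.697 -0.346  0.112]
 [ 0.516 -0.344  0.112]
 [ 0.505 -0.058  0.112]] [0.29465735 0.18045672 0.2857475 ]
[360 206  40  36 419] [368.97852029 225.32696897]
```

View pics/z1.png

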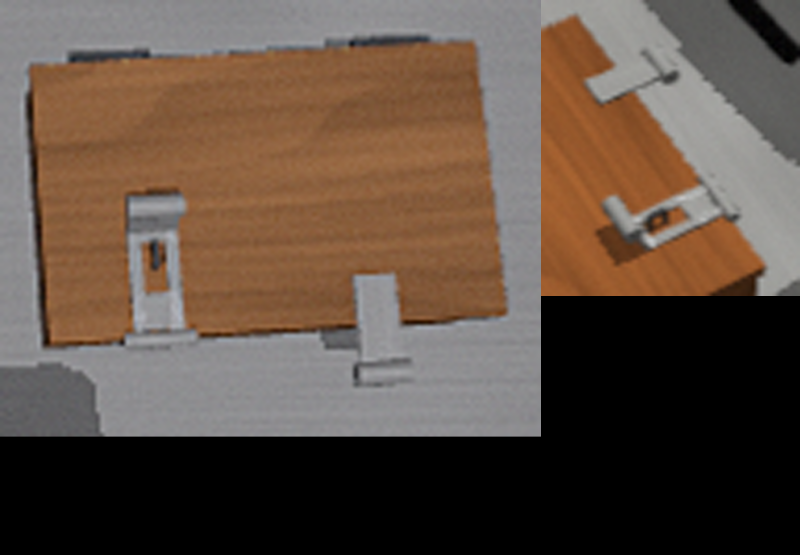

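Zoom, top view: hasp roll at about (367.1,209.8), hasp hinge barrel (368.3,240.8), tab roll (421.7,249.2). Scene view: hasp roll (296.4,168.6), tab roll (306.9,127.8).

```bash
python3 - <<'E'
from h import *
def tri(a,b):
    o1,d1=ray('top',*a);o2,d2=ray('scene',*b)
    s=np.linalg.lstsq(np.c_[d1,-d2],o2-o1,rcond=None)[0];p,q=o1+s[0]*d1,o2+s[1]*d2;return (p+q)/2,np.linalg.norm(p-q)
print('roll',tri((367.1,209.8),(296.2,168.4)),onz('top',367.1,209.8,.140),onz('scene',296.2,168.4,.140))
print('tab',tri((421.7,249.2),(306.7,127.6)),onz('top',421.7,249.2,.1135),onz('scene',306.7,127.6,.1135))
print('hinge',onz('top',368.3,240.8,.114))
# lid front edge corners in zoom
for z in((47,346),(507,314),(475,41),(31,65)): print(onz('top',330+z[0]/4.1625-.4,160+z[1]/4.1625-.4,.112).round(4))
E
```

```text
roll (array([ 0.58624938, -0.12698458,  0.13760127]), np.float64(0.0022894388306234584)) [ 0.58497184 -0.12594057  0.14      ] [ 0.58777548 -0.12616795  0.14      ]
tab (array([ 0.48485293, -0.26635915,  0.1064165 ]), np.float64(0.0002921533592142178)) [ 0.48438961 -0.26439121  0.1135    ] [ 0.48785996 -0.26053188  0.1135    ]
hinge [ 0.50932096 -0.12887746  0.114     ]
[ 0.5064 -0.0592  0.112 ]
[ 0.5184 -0.3446  0.112 ]
[ 0.6924 -0.3384  0.112 ]
[ 0.6824 -0.055   0.112 ]
```

The two views agree: roll at about (0.586,-0.126,0.140), tab at about (0.486,-0.263,0.1135). The chest yaw is about 0.04 from both the lid edges and the hinge-to-roll line, and the 286 x 175 mm lid size matches. I'll grip the roll end to end with the tool pointing down, so it can pivot between the pads, starting with the approach.

```bash
cat >>h.py <<'E'
PSI=0.04; XC=np.array([np.cos(PSI),np.sin(PSI),0]); Z=np.array([0,0,1.])
ROT=[180,0,np.degrees(PSI)]
R0=np.array([.586,-.126,.140]); T0=np.array([.486,-.263,.1135])
def say(*a):
    o=robot.observe(); print(*a,round(o['time'],2),'pos',np.round(o['tool_pos'],4),'F',np.round(o['ft_force'],1),'M',np.round(o['torque'],2),'w',round(o['gripper_width'],4))
E
python3 - <<'E'
from h import *
up=.054*Z
print(robot.ik(R0+up,ROT))
robot.move_pose(R0+up+.07*Z,ROT); robot.set_gripper(.06); say('above')
print(robot.line_to(R0+up,vel=.06,guard=6)); say('down')
a=robot.grab_frame('scene'); b=robot.grab_frame('top')
A=cv2.resize(a[90:230,225:385],(640,560),interpolation=cv2.INTER_CUBIC)
cv2.imwrite('pics/d1.png',A)
print(proj('scene',R0))
E
```

```text
[-24.62185215   6.31072356  -5.48120836  78.20806808   0.
 153.08631667]
above 2.57 pos [ 0.586  -0.1262  0.264 ] F [ 0.4  0.3 -0.5] M [-0.    0.01  0.05] w 0.0603
False
down 3.88 pos [ 0.5862 -0.1261  0.1945] F [-0.1 -0.1  0.3] M [-0.01  0.   -0.01] w 0.0599
[296.84785527 168.18037818]
```

View pics/d1.png

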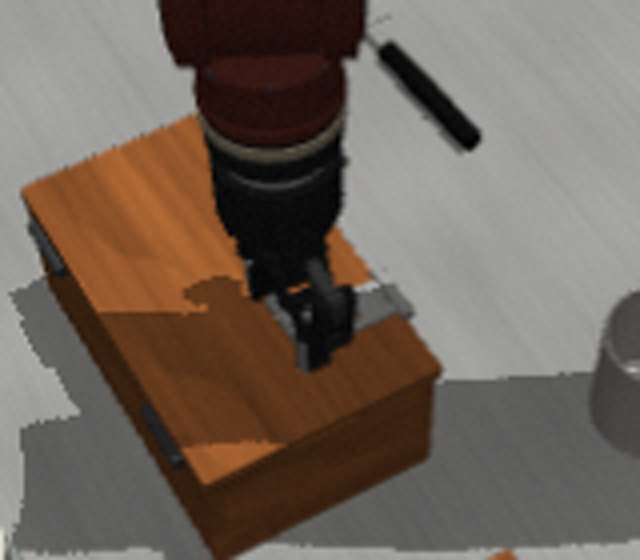

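The fingers straddle the roll near (290,315), nothing is touched, and the force is zero. Closing in two steps while watching the side force.

```bash
python3 - <<'E'
from h import *
robot.set_gripper(.037); say('37')
robot.set_gripper(.030); say('grip')
E
```

```text
37 4.33 pos [ 0.586 -0.126  0.194] F [0.2 0.1 1.1] M [ 0.03  0.05 -0.06] w 0.037
grip 4.55 pos [ 0.5861 -0.1262  0.1943] F [-1.  -1.2  2.8] M [-0.27  0.25  0.01] w 0.0327
```

Gripped (33 mm, the roll's length) with little side force. Now the arc, up to 2.3 rad.

```bash
python3 - <<'E'
from h import *
H=R0-.078*XC-.026*Z; r=np.hypot(.078,.026); a0=np.arctan2(.026,.078)
for th in np.linspace(0,2.3,12)[1:]:
    g=robot.line_to(H+r*(np.cos(a0+th)*XC+np.sin(a0+th)*Z)+.054*Z,vel=.08,guard=25)
    say(round(th,2),g)
    if g: break
cv2.imwrite('pics/e1.png',cv2.resize(robot.grab_frame('scene')[90:230,225:385],(640,560),interpolation=cv2.INTER_CUBIC))
E
```

```text
0.21 False 4.92 pos [ 0.5789 -0.1265  0.2093] F [ 1.2 -3.  -3.6] M [-0.67 -0.44  0.05] w 0.0328
0.42 False 5.28 pos [ 0.5686 -0.1268  0.223 ] F [ 0.7 -3.8 -4.5] M [-0.7  -0.23 -0.02] w 0.0327
0.63 False 5.65 pos [ 0.5557 -0.1273  0.2345] F [ 0.1 -5.1 -6. ] M [-0.79 -0.15 -0.03] w 0.0321
0.84 False 6.02 pos [ 0.541  -0.1278  0.2432] F [ 1.2 -3.6 -6.7] M [-0.77 -0.53 -0.01] w 0.0323
1.05 False 6.38 pos [ 0.5251 -0.1284  0.2486] F [ 2.2 -3.  -5.3] M [-0.71 -0.78 -0.07] w 0.0323
1.25 False 6.75 pos [ 0.5082 -0.1291  0.2507] F [ 3.3 -1.6  0.1] M [-0.37 -1.    0.1 ] w 0.0323
1.46 False 7.12 pos [ 0.4911 -0.1298  0.2491] F [ 2.2 -0.6  6.8] M [-0.05 -0.85  0.14] w 0.0326
1.67 False 7.48 pos [ 0.4746 -0.1304  0.2437] F [0.4 0.2 8.4] M [ 0.14 -0.46 -0.09] w 0.0327
1.88 False 7.85 pos [ 0.4595 -0.131   0.235 ] F [-1.4  0.5  7.8] M [-0.11 -0.09 -0.03] w 0.0322
2.09 False 8.22 pos [ 0.4467 -0.1315  0.2231] F [-1.   0.7  6.4] M [-0.11 -0.16  0.02] w 0.0323
2.3 False 8.58 pos [ 0.4371 -0.1319  0.2091] F [ 3.7 -0.1  3.4] M [-0.08 -0.84 -0.08] w 0.0324
```

View pics/e1.png

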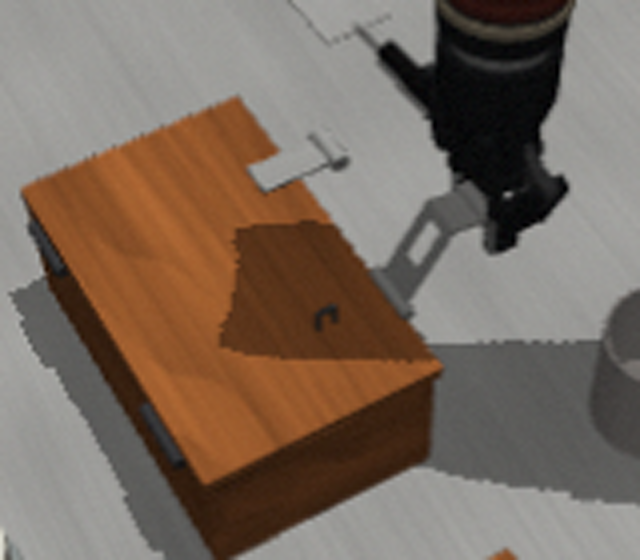

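The hasp stands forward over the front edge with its strap at (430,250), and the staple at (325,318) is bare. Releasing it, rising, and checking the hang and the tab.

```bash
python3 - <<'E'
from h import *
robot.set_gripper(.062); robot.pause(.4)
p=np.array(robot.observe()['tool_pos']); print(robot.line_to(p+[0,0,.1],guard=10)); 
robot.move_pose([.45,-.40,.33],ROT); say()
a=robot.grab_frame('top');b=robot.grab_frame('scene')
A=cv2.resize(a[190:270,340:450],(550,400),interpolation=cv2.INTER_CUBIC);B=cv2.resize(b[110:190,275:325],(250,400),interpolation=cv2.INTER_CUBIC)
cv2.imwrite('pics/f1.png',np.hstack([A,B]))
E
```

```text
False
11.3 pos [ 0.4502 -0.3989  0.3299] F [0.3 0.9 0.7] M [ 0.01 -0.03 -0.05] w 0.0619
```

View pics/f1.png

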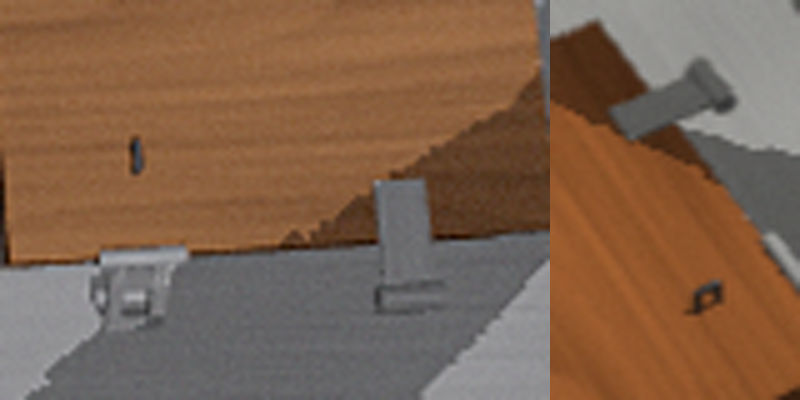

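The hasp hangs down at the front (top-view crop at (135,290)). The tab roll is free at crop (411,296), which is pixel (421.8,248.8), consistent with the estimate. Now gripping the tab and raising the lid.

```bash
python3 - <<'E'
from h import *
T=np.array([.486,-.264,.1135]); up=.054*Z
robot.move_pose(T+up+.07*Z,ROT)
if robot.line_to(T+up,vel=.06,guard=6): say('hit'); raise SystemExit
robot.set_gripper(.037); say('37'); robot.set_gripper(.030); say('grip')
if not .028<robot.observe()['gripper_width']-.0005 or robot.observe()['gripper_width']<.0305: say('missed?'); raise SystemExit
H=T+.205*XC-.0135*Z; r=np.hypot(.205,.0135); a0=np.arctan2(.0135,-.205)
for th in np.radians(np.arange(8,73,8)):
    g=robot.line_to(H+r*(np.cos(a0-th)*XC+np.sin(a0-th)*Z)+up,vel=.08,guard=30)
    say(round(np.degrees(th)),g)
    if g: break
cv2.imwrite('pics/g1.png',cv2.resize(robot.grab_frame('scene')[60:230,205:385],(635,600),interpolation=cv2.INTER_CUBIC))
E
```

```text
37 13.79 pos [ 0.486  -0.2641  0.1676] F [0.2 0.1 0.5] M [-0.   -0.02  0.01] w 0.037
grip 14.01 pos [ 0.4861 -0.2649  0.168 ] F [-2.1 -5.8  2. ] M [-1.02  0.3   0.04] w 0.033
8 False 14.52 pos [ 0.49   -0.2648  0.1962] F [ 1.3 -6.3  0.9] M [-1.28  0.18  0.05] w 0.033
16 False 15.03 pos [ 0.4979 -0.2644  0.2236] F [ 1.3 -5.8 -0.2] M [-1.35  0.05 -0.  ] w 0.0324
24 False 15.53 pos [ 0.5095 -0.264   0.2497] F [ 2.9 -7.1 -1.3] M [-1.37 -0.2   0.02] w 0.0324
32 False 16.04 pos [ 0.5246 -0.2634  0.2738] F [ 2.4 -8.3 -1.2] M [-1.38 -0.23 -0.02] w 0.0326
40 False 16.55 pos [ 0.543  -0.2627  0.2957] F [ 3.3 -7.6 -3.1] M [-1.54 -0.34  0.05] w 0.0328
48 False 17.06 pos [ 0.5642 -0.262   0.3147] F [ 4.2 -7.8 -3.4] M [-1.62 -0.35  0.09] w 0.0326
56 False 17.57 pos [ 0.5878 -0.2611  0.3306] F [ 2.9 -8.3 -4.1] M [-1.6  -0.24 -0.06] w 0.0324
64 False 18.07 pos [ 0.6134 -0.2601  0.3432] F [ 3.3 -7.8 -3.4] M [-1.57 -0.22  0.05] w 0.0325
72 False 18.58 pos [ 0.6405 -0.2591  0.3521] F [ 2.4 -8.7 -2.8] M [-1.59 -0.18 -0.05] w 0.0324
```

View pics/g1.png

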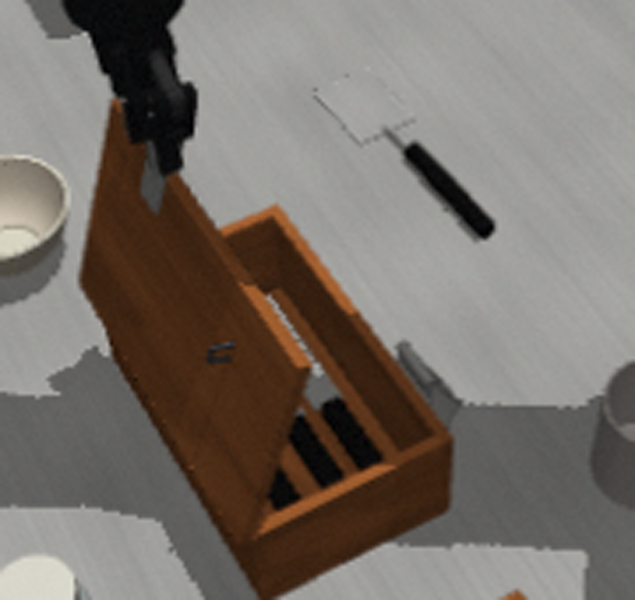

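The lid stands about 72° open, the knives are visible, and the hasp hangs at the front at (428,375). Releasing, backing off, and checking that it holds.

```bash
python3 - <<'E'
from h import *
robot.set_gripper(.062); robot.pause(.2); say('open')
p=np.array(robot.observe()['tool_pos']); print(robot.line_to(p+[0,0,.09],vel=.1,guard=8)); say('up')
robot.line_to(p+[-.15,-.05,.09]); robot.pause(1.)
say()
b=robot.grab_frame('scene');a=robot.grab_frame('top')
A=cv2.resize(b[60:230,205:355],(450,510),interpolation=cv2.INTER_CUBIC);B=cv2.resize(a[120:270,320:470],(350,350),interpolation=cv2.INTER_CUBIC)
w=np.zeros((510,800,3),np.uint8);w[:,:450]=A;w[:350,450:]=B;cv2.imwrite('pics/i1.png',w)
T=np.array([.6405,-.2591,.2981]);print(proj('scene',T),proj('top',T))
E
```

```text
open 19.23 pos [ 0.6404 -0.2577  0.3532] F [ 0.7 -0.7 -0.3] M [0.07 0.03 0.05] w 0.0619
False
up 20.28 pos [ 0.6404 -0.2577  0.4426] F [-0.1  0.3  0.1] M [ 0.   -0.01  0.03] w 0.062
22.48 pos [ 0.4904 -0.3077  0.4432] F [-0.3  0.4 -0.6] M [0.02 0.01 0.03] w 0.0621
[247.84041703  97.23793732] [436.30548554 171.71646993]
```

View pics/i1.png

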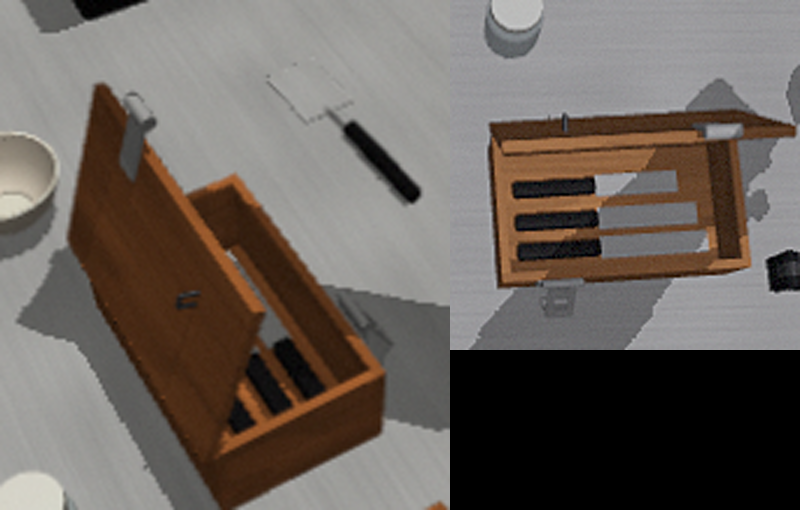

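The lid stands open on its own and the hasp hangs at the front. The tab roll appears at scene (251.5,96.5) and top (437.2,176), about 4 px short of the prediction, so I'll compute the actual lid angle before handing in.

```bash
python3 - <<'E'
from h import *
o1,d1=ray('top',437.2,176);o2,d2=ray('scene',251.5,96.5)
s=np.linalg.lstsq(np.c_[d1,-d2],o2-o1,rcond=None)[0];p,q=o1+s[0]*d1,o2+s[1]*d2;P=(p+q)/2
H=np.array([.486,-.264,.1135])+.205*XC-.0135*Z; v=P-H
print(P,np.linalg.norm(p-q),'r',np.hypot(v@XC,v[2]),'deg',176.2-np.degrees(np.arctan2(v[2],v@XC)))
E
```

```text
[ 0.63129042 -0.26097907  0.29498009] 0.0009730216123340447 r 0.2039164560890917 deg 69.17484952678188
```

The lid measures about 69°, and the radius of 204 mm fits the given 205 mm. Both are well inside the requirement.

```bash
python3 -c "
from plant import robot
robot.job_done()"
```

```text
the job is handed in; nothing more can be done
```

The knife chest is open and handed in. I gripped the hasp by the ends of its roll, swung it over the front to 2.3 rad and let go there. It fell and hung at the front, clear of the lid. I then raised the lid by its tab to a commanded 72° and released it.

- **Lid:** after release, two camera views put it at about 69° (tab radius 204 mm against the given 205 mm). That is about 3° under the commanded angle, but well over 60°. It stayed up by itself for over 2 s with the gripper clear.
- **Hasp:** the last picture still showed it hanging at the front.
- **Forces and time:** force readings printed during the job stayed below about 11 N. The robot's clock was at about 22.6 s of the 54 s when I handed in.
- **Disagreements:** only small ones. The two views differed by 2–4 mm on the tab's starting position. The gripped tab pushed about 8 N sideways during the lift, because the grip was slightly off centre.

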